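# Mount the abrasive wheel and its collar on a jeweller's grinder

### The arm

A 6-joint arm with a two-finger parallel gripper is mounted at the origin on the work surface. World frame = base frame: x ahead of the robot, y to its left, z up, the work surface at z = 0. Lengths are in mm, angles in rad, forces in N, time in s.
With the tool pointing down it reaches from about 375 to 825 mm from the base axis. Payload 5.5 kg.
Tool frame: the origin (TCP) lies where the fingers leave the gripper's body, on its centre line; the fingertips stand 73 mm ahead of it and the grasp point (between the pads) lies 54 mm ahead of it; z points along the fingers, y is the line along which they close (so a half turn about z gives the same grasp; the last joint's range is limited). The gripper opens to 85 mm and grips with 20 to 120 N. Pads are 22 mm wide; open, the fingers measure 114 mm over their backs; the gripper's body (76 mm by 85 mm) begins 54 mm behind the grasp point. The pads swing forward as they close: fully open they stand 13 mm farther back than shut.
Start: joints at [-1.242, 0.314, -0.047, 1.21, 0, 1.571], TCP at [193.741, -567.855, 303.899] pointing down, gripper open.
Joint ranges: [-2.67, 2.67], [-0.69, 1.73], [-1.03, 1.25], [-2.08, 2.16], [-1.42, 1.45], [-3.14, 3.14]. Speed limits (rad/s): [2.39, 2.39, 3.01, 3.14, 3.14, 3.14].

### API

Orientations are given as a rotation vector (axis times angle).
In Python, from station import env gives the robot as it stands.
- The arm moves only by the tool apply_moves, never from a script. Its argument "series" is a list of rows, each a list of 7 numbers: the shift along the tool's x, y, z in mm, then the turn, a rotation vector about the tool's x, y, z in rad, then the closure, from 0 (fully open) to 1 (shut). In form: [[dx, dy, dz, wx, wy, wz, claw], ...]. A call has 1 to 5 rows; each row shifts and turns the commanded pose from where the row before left it, along the tool's axes as they then stand; what a row does not reach is not made up. A row lasts 1/10 s, in which the tool goes at most 50 mm and 8.59 degrees, less where a joint would pass 70% of its speed; a pose out of reach is approached as far as the arm can. A call with a gripper value outside its range is refused whole. The fingers move at their own pace and stop on an object; the grip force is fixed at half the most. Time passes only in rows, so rows that do not move let the fingers close. It gives the time, the measured TCP pose, the force, the opening and the grip force at its end, in the units of the state.
- env.get_obs(): the state, without advancing time (a new reading comes with each control period).
- env.grab_frame(name): name is "side" or "top" or "wrist"; returns a dict with "image" (480x640x3 uint8, blue, green, red), "K" (3x3 intrinsics, pixels), "view" (4x4, takes a point from world to camera coordinates); the wrist camera has in their place "tool_from_camera" (4x4, takes a point from camera to tool coordinates, whose origin is the TCP and whose axes are the flange's). Camera axes: x right, y down, z forward; pixel columns grow to the right and rows downward; lengths in mm; the calibration is good to about 2 mm. A picture is of the moment at which its call begins: read the wrist's pose just before it. There is no depth.
- env.close_job(): hands the job in; it is judged then, once.
The state is a dict: "t": time; "joint_positions": joint angles; "joint_velocities": joint speeds; "tau": joint torques, N m; "tool_pos": TCP position; "tcp_rot": TCP orientation; "wrist_force": force on the tool from outside, world axes, zero at the start; "torque": the same for the moment, N m; "opening": finger opening in mm; "gripper_force": force on a finger pad.
Only numpy, scipy, OpenCV 4.12 (cv2) and the standard library are available. Lean on these libraries where they do the work, as an engineer would, in place of code of your own. Each camera call takes 0.05 s, during which the arm holds its last target. There are 200 camera calls.

### The job

Fit the grey abrasive wheel over the grinder's upright spindle so that it lies flat and fully down on the steel flange, and only after that put the dark steel collar over the same spindle so that it stands flat on the wheel. The wheel is brittle: lower it down the spindle, do not drop it. The solid round steel block without a hole is as big as the wheel but is not wanted: leave it where it lies.

Things in the scene. Friction and masses are not known exactly. Their poses are not given: they have to be found in the camera images.
- seat (a point): Centre of the top face of the grinder's steel flange, where the wheel lies, on the spindle's axis; z up. Fixed to the bench: round grey housing 110 mm in diameter, 40 mm high; on it the flange, diameter 48 mm, 25 mm high (this point is 65 mm above the bench); from here an upright spindle 52 mm tall, diameter 18 mm for the first 24 mm, then tapering to 6 mm at the tip.
- wheel_mid (a point): Centre (half-way up, 8 mm above its underside) of the grey abrasive wheel: a flat ring 64 mm in diameter and 16 mm thick with a 26 mm hole right through it, about 95 g, lying flat on the bench. z is its axis, up; both faces are alike. It can be gripped across its outer diameter in any direction.
- collar_mid (a point): Centre (half-way up, 15 mm above its underside) of the dark steel collar: a plain tube-like ring 40 mm in diameter and 30 mm tall with a 24 mm hole right through it, about 180 g, standing on the bench. z is its axis, up; both ends are alike. It can be gripped across its outer diameter in any direction.
- block_mid (a point): Centre (half-way up, 8 mm above its underside) of the round bench block: a solid bright steel disc 64 mm in diameter and 16 mm thick without a hole, about 400 g, lying flat on the bench. Not needed; leave it alone. Wheel, collar and block lie in three places around the grinder, which one where changes; they are at least 40 mm apart. A jar 50 mm tall and a hammer lie beyond them.
Not all that is in view belongs to the job. There is more than one size of the part that bears seat; the job needs the smaller. Of the things shaped like the part that bears collar_mid, the dark steel one is meant.

How it is judged:
By the outcome, as a careful person would: the job done as asked, in the order asked, and still so for the second after the job is handed in, with the robot touching nothing.
It also fails if it takes over 58 s, if anything falls off the work surface, if the arm or the gripper's body presses on something with over 40 N, if the wrist force passes 120 N, or if a joint passes its speed limit or range.

## Working session

There is one attempt and no reset: what is moved stays moved. The work goes in short steps, Python scripts to look and compute and a tool call to move; the robot and the scene stay as the last step left them, time stands still between calls to the robot, and variables do not carry over. Pictures are saved under pics/ and viewed, at most 10 in all, crops included, and the job is handed in when it is done.

Besides the shell and the picture viewer there is one more tool, called as name([rows], argument=value, ...), one row to a line, values as JSON. apply_moves: Moves the arm, as the interface text tells. Its arguments: {"type":"object","properties":{"series":{"type":"array","items":{"type":"array","items":{"type":"number"}}}},"required":["series"]}

```bash
mkdir -p pics; ls; python3 - <<'E'
from station import env
import cv2,numpy as np
o=env.get_obs(); print({k:np.round(v,3).tolist() for k,v in o.items()})
for n in("top","side"):
    f=env.grab_frame(n); cv2.imwrite(f"pics/{n}0.png",f["image"]); print(n,f["K"].round(1).tolist(),f["view"].round(4).tolist())
    np.savez(f"pics/{n}0.npz",K=f["K"],view=f["view"])
f=env.grab_frame("wrist");print(f["K"].tolist(),f["tool_from_camera"].round(4).tolist())
E
```

```text
pics
{'t': 0.0, 'joint_positions': [-1.242, 0.314, -0.048, 1.21, 0.0, 1.571], 'joint_velocities': [0.001, -0.001, 0.001, 0.001, -0.001, 0.002], 'tau': [-0.0, -53.959, 33.975, 0.019, 0.0, -0.0], 'tool_pos': [193.609, -567.425, 303.021], 'tcp_rot': [-3.098, -0.514, 0.0], 'wrist_force': [0.555, 0.471, 0.5], 'torque': [-0.012, 0.005, -0.052], 'gripper_force': 0.0, 'opening': 85.233}
top [[565.2, 0.0, 325.7], [0.0, 565.2, 240.3], [0.0, 0.0, 1.0]] [[0.017, -0.9998, 0.008, -4.5734], [-0.981, -0.0183, -0.1931, 532.5726], [0.1932, -0.0046, -0.9812, 860.2936], [0.0, 0.0, 0.0, 1.0]]
side [[465.2, 0.0, 318.5], [0.0, 465.2, 243.0], [0.0, 0.0, 1.0]] [[-0.9874, -0.158, 0.0101, 523.8075], [-0.0881, 0.4953, -0.8642, 113.6083], [0.1315, -0.8542, -0.503, 793.9206], [0.0, 0.0, 0.0, 1.0]]
[[345.25494444306844, 0.0, 314.65765884426816], [0.0, 345.25494444306844, 238.0985288828517], [0.0, 0.0, 1.0]] [[0.0001, -0.954, -0.2998, 76.9622], [1.0, -0.0002, 0.001, -0.1126], [-0.001, -0.2998, 0.954, -70.305], [0.0, 0.0, 0.0, 1.0]]
```

View pics/top0.png

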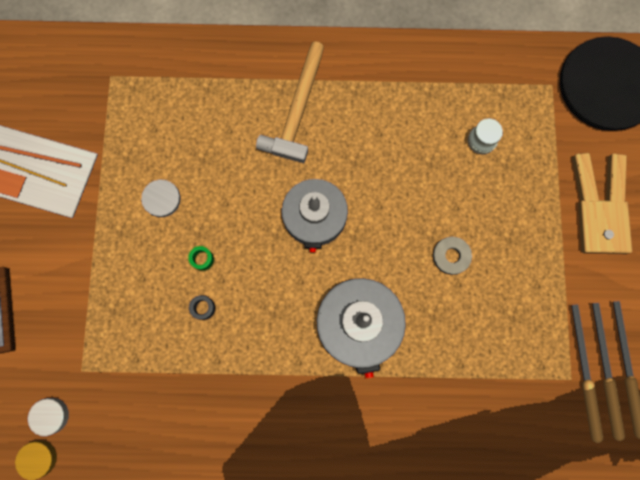

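View pics/side0.png

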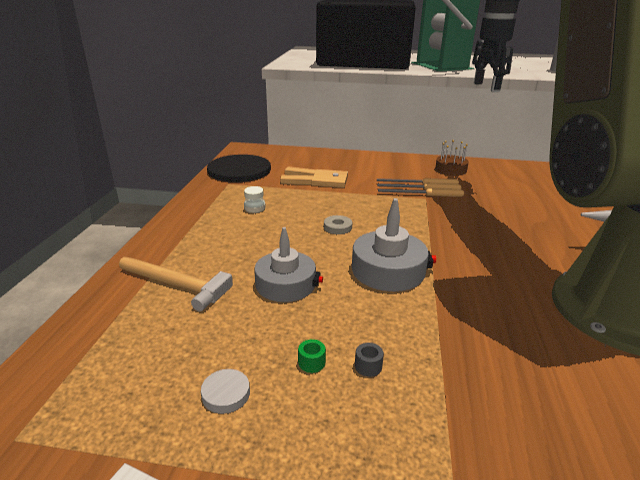

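Top view: the wheel is at (452,255), the dark collar at (202,307), the green decoy ring at (201,258) and the block at (160,198). The small grinder's flange is at about (315,207), and the large grinder is at (362,322). The side view agrees: wheel (338,224), collar (369,360), small spindle tip (284,230).

```bash
cat > h.py <<'E'
import numpy as np,cv2
from scipy.spatial.transform import Rotation as R
def ray(K,V,uv):
    d=V[:3,:3].T@np.linalg.solve(K,[*uv,1.]); return -V[:3,:3].T@V[:3,3],d
def onplane(K,V,uv,z):
    c,d=ray(K,V,uv); return (c+d*(z-c[2])/d[2]).round(1)
def proj(K,V,p):
    q=K@(V[:3,:3]@np.asarray(p)+V[:3,3]); return q[:2]/q[2]
def wview(f,o):
    T=np.eye(4);T[:3,:3]=R.from_rotvec(o["tcp_rot"]).as_matrix();T[:3,3]=o["tool_pos"]
    return np.linalg.inv(T@f["tool_from_camera"])
E
python3 - <<'E'
from h import *
t=np.load("pics/top0.npz");s=np.load("pics/side0.npz")
A=lambda n,a,b,z:print(n,onplane(t["K"],t["view"],a,z),onplane(s["K"],s["view"],b,z))
A("wheel",(452.5,255),(338,222),16)
A("collar",(202,307),(369,352),30)
A("flange",(314.5,206.5),(285,256),65)
A("tip",(314,203),(284,229),117)
A("bigtip",(366,319),(395,200),180)
im=cv2.imread("pics/top0.png")
cv2.imwrite("pics/topc.png",cv2.resize(im[170:380,180:490],None,fx=2.5,fy=2.5,interpolation=cv2.INTER_CUBIC))
E
```

```text
wheel [ 518.5 -207.9   16. ] [ 519.4 -202.8   16. ]
collar [423.5 202.4  30. ] [425.2 209.   30. ]
flange [585.1  23.9  65. ] [584.7  33.6  65. ]
tip [577.   23.9 117. ] [585.7  31.1 117. ]
bigtip [400.3 -50.7 180. ] [405.9  18.5 180. ]
```

View pics/topc.png

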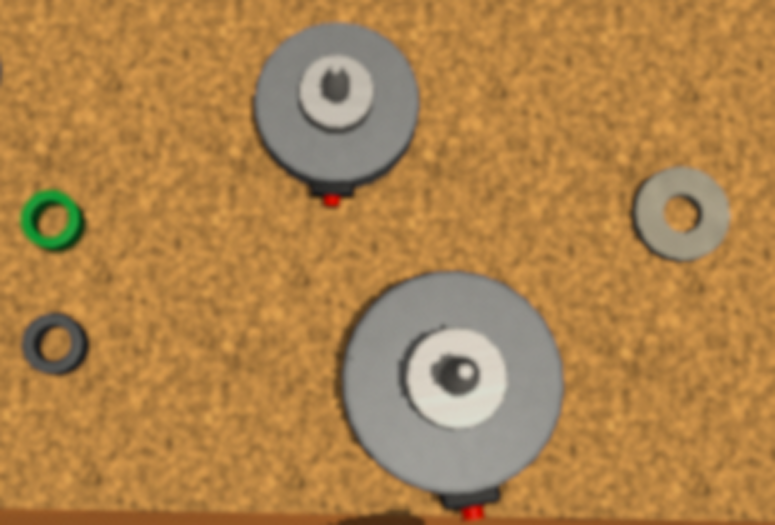

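The crop gives the flange at (314.4,206.4) and the wheel at (452.4,255.6) in full-image pixels. Next I'll move the wrist camera over the wheel.

```bash
cat >> h.py <<'E'
def plan(target, yaw=None):
    """shift in tool axes from the measured pose to target (world TCP)"""
    from station import env
    o=env.get_obs(); M=R.from_rotvec(o["tcp_rot"]).as_matrix()
    print("t",round(o["t"],2),"pos",o["tool_pos"].round(1) if hasattr(o["tool_pos"],"round") else o["tool_pos"],"X",M[:,0].round(4),"Y",M[:,1].round(4),"Z",M[:,2].round(4))
    print("shift tool",(M.T@(np.array(target)-o["tool_pos"])).round(1),"F",np.round(o["wrist_force"],1),"open",np.round(o["opening"],1))
E
python3 -c "
from h import *
plan([518.5,-207,216])"
```

```text
t 0.15 pos [ 193.6 -567.5  303.2] X [ 0.9464  0.3229 -0.    ] Y [ 0.3229 -0.9464 -0.0014] Z [-4.0e-04  1.3e-03 -1.0e+00]
shift tool [ 423.9 -236.2   87.5] F [-0.8  0.1  0.2] open 85.7
```

apply_moves([
  [42, -23, 8, 0, 0, 0, 0],
  [42, -23, 8, 0, 0, 0, 0],
  [42, -23, 8, 0, 0, 0, 0],
  [42, -23, 8, 0, 0, 0, 0],
  [42, -23, 8, 0, 0, 0, 0],
])

```text
t: 0.65
tool_pos: [356.2, -389.6, 263.4]
tcp_rot: [-3.099, -0.513, 0.0]
wrist_force: [0.6, -0.5, 0.0]
opening: 85.7
gripper_force: 0.0
```

apply_moves([
  [42, -23, 9, 0, 0, 0, 0],
  [42, -23, 9, 0, 0, 0, 0],
  [42, -23, 9, 0, 0, 0, 0],
  [42, -23, 9, 0, 0, 0, 0],
  [42, -23, 9, 0, 0, 0, 0],
])

```text
t: 1.15
tool_pos: [517.9, -212.8, 218.5]
tcp_rot: [3.099, 0.514, -0.0]
wrist_force: [-0.0, -1.4, 1.0]
opening: 85.4
gripper_force: 0.0
```

apply_moves([
  [0, 0, 0, 0, 0, 0, 0],
  [0, 0, 0, 0, 0, 0, 0],
])

```text
t: 1.35
tool_pos: [517.1, -213.5, 218.3]
tcp_rot: [-3.098, -0.518, 0.002]
wrist_force: [0.0, -0.2, -0.6]
opening: 85.5
gripper_force: 0.0
```

```bash
python3 - <<'E'
from h import *
from station import env
plan([518.5,-207,216])
o=env.get_obs();f=env.grab_frame("wrist");cv2.imwrite("pics/w1.png",f["image"]);print(o["joint_positions"])
V=wview(f,o);np.savez("pics/w1.npz",K=f["K"],view=V)
print(proj(f["K"],V,[518.5,-207,16]))
E
```

```text
t 1.35 pos [ 517.1 -213.5  218.3] X [ 0.9456  0.3254 -0.0014] Y [ 3.254e-01 -9.456e-01 -6.000e-04] Z [-1.6e-03  1.0e-04 -1.0e+00]
shift tool [ 3.5 -5.7  2.2] F [ 0.  -0.2 -0.6] open 85.5
[-3.91438880e-01  2.87826231e-01 -2.82575406e-01  1.00190318e+00
 -4.77216542e-04  2.41875170e+00]
[307.61465739 223.5187469 ]
```

View pics/w1.png

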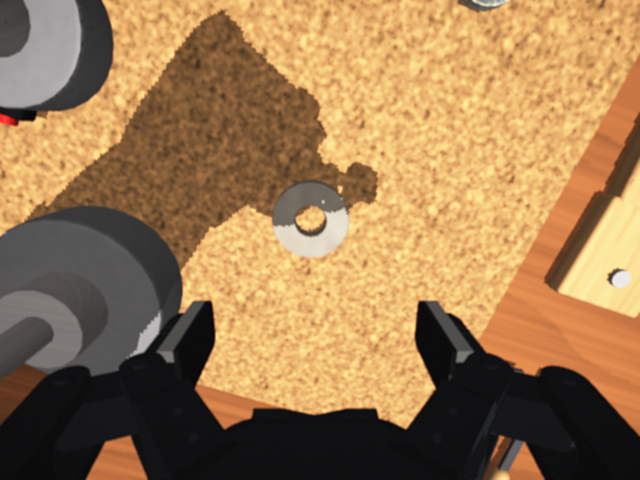

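The wrist view shows the wheel's top-face centre at about (311,218.5), with the hole clear. Before grasping I'll fly over the small grinder to locate the seat from close by. I'll turn the wrist there too, to keep joint 6 away from its limit.

apply_moves([
  [28, -40, -5, 0, 0, 0, 0],
  [28, -40, -5, 0, 0, 0, 0],
  [28, -40, -5, 0, 0, 0, 0],
  [28, -40, -5, 0, 0, 0, 0],
  [28, -40, -5, 0, 0, 0, 0],
])

```text
t: 1.9
tool_pos: [584.9, 19.6, 244.7]
tcp_rot: [3.099, 0.509, 0.001]
wrist_force: [0.9, -0.5, 0.7]
opening: 85.5
gripper_force: 0.0
```

apply_moves([
  [0, 0, -6, 0, 0, -0.14, 0],
  [0, 0, -6, 0, 0, -0.14, 0],
  [0, 0, -6, 0, 0, -0.14, 0],
  [0, 0, -6, 0, 0, -0.14, 0],
  [0, 0, -6, 0, 0, -0.14, 0],
])

```text
t: 2.4
tool_pos: [584.5, 17.9, 274.6]
tcp_rot: [2.732, 1.55, -0.0]
wrist_force: [-0.2, -0.7, -0.4]
opening: 85.4
gripper_force: 0.0
```

apply_moves([
  [0, 0, 0, 0, 0, 0, 0],
  [0, 0, 0, 0, 0, 0, 0],
])

```text
t: 2.6
tool_pos: [584.7, 18.5, 274.1]
tcp_rot: [2.739, 1.538, 0.0]
wrist_force: [-0.6, 0.7, -0.3]
opening: 85.5
gripper_force: 0.0
```

```bash
python3 - <<'E'
from h import *
from station import env
w=np.load("pics/w1.npz");print("wheel",onplane(w["K"],w["view"],(311,218.5),16))
plan([518.5,-207,216])
o=env.get_obs();f=env.grab_frame("wrist");cv2.imwrite("pics/w2.png",f["image"]);print(o["joint_positions"].round(2))
V=wview(f,o);np.savez("pics/w2.npz",K=f["K"],view=V)
print(proj(f["K"],V,[585,24,65]),proj(f["K"],V,[585,24,117]))
E
```

```text
wheel [ 523.4 -208.3   16. ]
t 2.6 pos [584.7  18.5 274.1] X [5.204e-01 8.539e-01 1.000e-04] Y [ 8.539e-01 -5.204e-01  4.000e-04] Z [ 4.e-04 -2.e-04 -1.e+00]
shift tool [-227.1   60.8   58.1] F [-0.6  0.7 -0.3] open 85.5
[ 0.03  0.3  -0.14  1.14 -0.    2.15]
[311.01205957 220.01827541] [310.34217115 238.85980842]
```

View pics/w2.png

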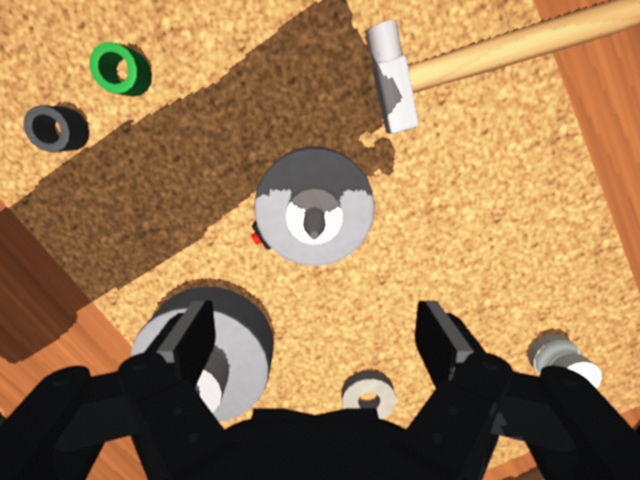

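The flange face is centred at about (314.5,217), the spindle tip is at (314.5,236), and the housing top is at (314.5,206.5).

```bash
python3 - <<'E'
from h import *
w=np.load("pics/w2.npz");P=lambda u,z:print(onplane(w["K"],w["view"],u,z))
P((314.5,217),65);P((314.5,236),115);P((314.5,206.5),40);P((367,399),16);P((49,129),30)
E
python3 -c "
from h import *
plan([522.5,-208.3,130])"
```

```text
[588.8  24.7  65. ]
[588.2  23.7 115. ]
[590.7  27.7  40. ]
[ 521.  -204.6   16. ]
[428.5 204.2  30. ]
t 2.65 pos [584.6  18.8 273.8] X [ 5.197e-01  8.543e-01 -2.000e-04] Y [ 0.8543 -0.5197  0.    ] Z [-1.e-04 -2.e-04 -1.e+00]
shift tool [-226.3   64.9  143.9] F [ 0.   0.  -0.9] open 85.3
```

apply_moves([
  [-40, 11, 15, 0, 0, 0, 0],
  [-40, 11, 20, 0, 0, 0, 0],
  [-40, 11, 20, 0, 0, 0, 0],
  [-40, 11, 20, 0, 0, 0, 0],
  [-40, 11, 20, 0, 0, 0, 0],
])

```text
t: 3.15
tool_pos: [527.7, -181.5, 177.9]
tcp_rot: [-2.737, -1.542, 0.0]
wrist_force: [0.2, -0.5, -0.7]
opening: 85.2
gripper_force: 0.0
```

apply_moves([
  [-26, 10, 20, 0, 0, 0, 0],
  [0, 0, 8, 0, 0, 0, 0],
  [0, 0, 0, 0, 0, 0, 0],
  [0, 0, 0, 0, 0, 0, 0],
])

```text
t: 3.55
tool_pos: [524.1, -206.6, 151.1]
tcp_rot: [-2.735, -1.545, -0.0]
wrist_force: [0.4, 0.2, -0.0]
opening: 85.5
gripper_force: 0.0
```

```bash
python3 - <<'E'
from h import *
from station import env
plan([522.5,-208.3,75])
o=env.get_obs();f=env.grab_frame("wrist");cv2.imwrite("pics/w3.png",f["image"])
V=wview(f,o);np.savez("pics/w3.npz",K=f["K"],view=V)
print(proj(f["K"],V,[522.5,-208.3,16]))
E
```

```text
t 3.55 pos [ 524.1 -206.6  151.1] X [5.162e-01 8.565e-01 4.000e-04] Y [ 8.565e-01 -5.162e-01 -2.000e-04] Z [-0.e+00  4.e-04 -1.e+00]
shift tool [-2.3 -0.5 76.1] F [ 0.4  0.2 -0. ] open 85.5
[313.40049346 259.93434275]
```

View pics/w3.png

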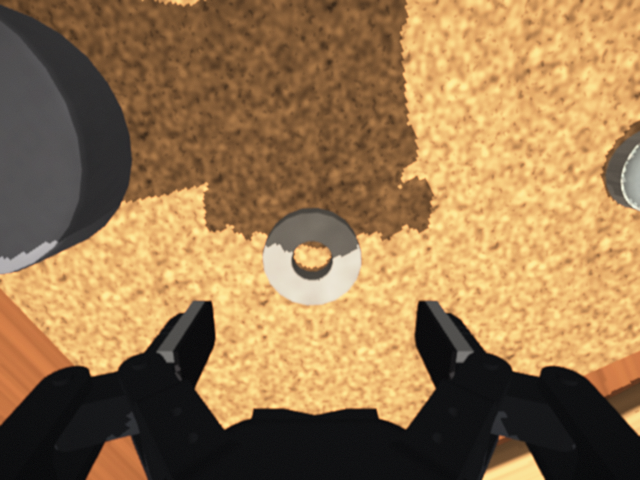

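The wheel's top centre is at about (312.5,256) and sits within 1 mm of straight below the TCP. The fingertips in the image work out at about 59 mm ahead of the TCP while open. I'll descend to TCP z≈68 and close.

apply_moves([
  [0, 0, 30, 0, 0, 0, 0],
  [0, 0, 30, 0, 0, 0, 0],
  [0, 0, 15, 0, 0, 0, 0],
  [0, 0, 7, 0, 0, 0, 0],
  [0, 0, 0, 0, 0, 0, 0],
])

```text
t: 4.1
tool_pos: [524.3, -206.4, 68.9]
tcp_rot: [-2.734, -1.547, 0.0]
wrist_force: [-0.3, 0.1, -0.2]
opening: 85.4
gripper_force: 0.0
```

apply_moves([
  [0, 0, 0, 0, 0, 0, 0.3],
  [0, 0, 0, 0, 0, 0, 0.5],
  [0, 0, 0, 0, 0, 0, 0.6],
  [0, 0, 0, 0, 0, 0, 0.6],
  [0, 0, 0, 0, 0, 0, 0.6],
])

```text
t: 4.6
tool_pos: [524.9, -207.2, 71.2]
tcp_rot: [2.734, 1.546, 0.003]
wrist_force: [-2.1, 2.7, 9.8]
opening: 61.7
gripper_force: 62.9
```

apply_moves([
  [0, 0, 0, 0, 0, 0, 0.6],
  [0, 0, 0, 0, 0, 0, 0.6],
])

```text
t: 4.8
tool_pos: [524.9, -207.2, 71.2]
tcp_rot: [2.734, 1.546, 0.003]
wrist_force: [-3.4, 3.2, 11.0]
opening: 61.8
gripper_force: 62.9
```

Gripped at 62.9 N. The tips seem to touch the bench lightly, so I'll lift and check.

apply_moves([
  [0, 0, -3, 0, 0, 0, 0.6],
  [0, 0, -10, 0, 0, 0, 0.6],
  [0, 0, -30, 0, 0, 0, 0.6],
  [0, 0, -30, 0, 0, 0, 0.6],
  [0, 0, 0, 0, 0, 0, 0.6],
])

```text
t: 5.3
tool_pos: [526.9, -208.4, 146.9]
tcp_rot: [2.73, 1.543, 0.008]
wrist_force: [1.7, 0.3, 0.3]
opening: 62.0
gripper_force: 65.7
```

```bash
python3 - <<'E'
from h import *
from station import env
plan([588.5,24.5,200])
o=env.get_obs();f=env.grab_frame("wrist");s=env.grab_frame("side")
V=wview(f,o);np.savez("pics/w4.npz",K=f["K"],view=V);np.savez("pics/s4.npz",K=s["K"],view=s["view"])
p=proj(s["K"],s["view"],o["tool_pos"]-[0,0,60]).round().astype(int);print(p)
S=s["image"][p[1]-60:p[1]+60,p[0]-60:p[0]+60]
S=cv2.resize(S,(360,360),interpolation=cv2.INTER_CUBIC)
c=np.zeros((480,800,3),np.uint8);c[:,:440]=f["image"][:,100:540];c[:360,440:]=S
cv2.imwrite("pics/c4.png",c)
E
```

```text
t 5.3 pos [ 526.9 -208.4  146.9] X [0.5159 0.8566 0.0012] Y [ 0.8566 -0.5159  0.0078] Z [ 0.0073 -0.003  -1.    ]
shift tool [231.4 -67.  -53.4] F [1.7 0.3 0.3] open 62.0
[336 191]
```

View pics/c4.png

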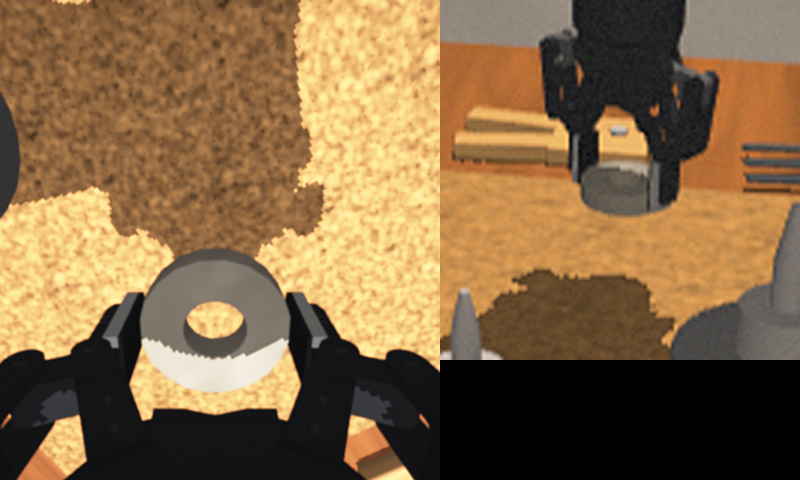

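The wheel is held level between the pads in both views. In the wrist view its centre is at about (315,325), with the hole at about (315,326). I'll get its position and tilt in the hand from profiles of the image.

```bash
python3 - <<'E'
from h import *
im=cv2.imread("pics/c4.png")[:, :440].astype(int)
print("col215",[(v,*im[v,213:218].mean(0).round().astype(int)) for v in list(range(244,266,1))])
print([(v,*im[v,213:218].mean(0).round().astype(int)) for v in list(range(296,306))+list(range(334,358))])
print([(v,*im[v,213:218].mean(0).round().astype(int)) for v in range(384,397)])
for r in (318,322,326):print(r,[(u+100,im[r,u].tolist()) for u in list(range(178,190))+list(range(242,252))])
w=np.load("pics/w4.npz");K=w["K"]
E
python3 - <<'E'
# predicted extremes for an untilted wheel, top face at tool z=zt, offset x
import sys; sys.path.insert(0,'.')
from h import *
from station import env
T=np.linalg.inv(env.grab_frame("wrist")["tool_from_camera"]);K=np.load("pics/w4.npz")["K"]
np.save("pics/T.npy",T)
a=np.linspace(0,2*np.pi,721)
for zt in(54,56,58):
  for x in(0,-2):
    out=[]
    for r,dz in((32,0),(32,16),(13,0),(13,16)):
        P=np.c_[x+r*np.cos(a),r*np.sin(a),0*a+zt+dz];q=np.array([proj(K,T,p) for p in P])
        out.append([*q.min(0).round(1)[[0,1]],*q.max(0).round(1)])
    print(zt,x,[[float(v) for v in o] for o in out])
E
```

```text
col215 [(244, np.int64(67), np.int64(110), np.int64(154)), (245, np.int64(65), np.int64(105), np.int64(148)), (246, np.int64(60), np.int64(97), np.int64(138)), (247, np.int64(57), np.int64(88), np.int64(122)), (248, np.int64(61), np.int64(80), np.int64(101)), (249, np.int64(67), np.int64(77), np.int64(85)), (250, np.int64(69), np.int64(76), np.int64(81)), (251, np.int64(70), np.int64(76), np.int64(81)), (252, np.int64(69), np.int64(76), np.int64(82)), (253, np.int64(69), np.int64(76), np.int64(81)), (254, np.int64(70), np.int64(76), np.int64(82)), (255, np.int64(69), np.int64(76), np.int64(82)), (256, np.int64(70), np.int64(77), np.int64(82)), (257, np.int64(71), np.int64(78), np.int64(83)), (258, np.int64(73), np.int64(81), np.int64(86)), (259, np.int64(79), np.int64(87), np.int64(93)), (260, np.int64(92), np.int64(101), np.int64(108)), (261, np.int64(103), np.int64(114), np.int64(122)), (262, np.int64(109), np.int64(121), np.int64(129)), (263, np.int64(110), np.int64(122), np.int64(130)), (264, np.int64(110), np.int64(121), np.int64(130)), (265, np.int64(109), np.int64(121), np.int
[... 3997 characters left out ...]
366.2], [282.4, 297.4, 345.8, 353.0], [285.5, 280.6, 342.7, 331.8]]
54 -2 [[236.3, 257.5, 391.9, 393.8], [243.9, 244.3, 384.4, 369.6], [282.6, 301.9, 345.7, 357.1], [285.6, 284.8, 342.6, 335.5]]
56 0 [[237.0, 250.8, 391.2, 386.8], [244.5, 238.4, 383.8, 363.5], [282.8, 295.1, 345.4, 350.1], [285.9, 278.8, 342.4, 329.4]]
56 -2 [[237.3, 255.7, 390.9, 390.5], [244.7, 242.8, 383.6, 366.9], [283.0, 299.5, 345.3, 354.1], [286.0, 282.9, 342.3, 333.1]]
58 0 [[238.0, 249.1, 390.2, 383.6], [245.3, 237.0, 383.0, 360.9], [283.3, 292.9, 345.0, 347.3], [286.2, 277.0, 342.1, 327.1]]
58 -2 [[238.3, 253.9, 389.9, 387.3], [245.5, 241.4, 382.7, 364.3], [283.4, 297.3, 344.9, 351.3], [286.3, 281.0, 342.0, 330.8]]
```

```bash
python3 - <<'E'
from h import *
from scipy.optimize import least_squares
T=np.load("pics/T.npy");K=np.load("pics/w4.npz")["K"]
def res(p):
    x,z,b=p;Rm=R.from_euler('y',b).as_matrix()
    g=lambda sx,dz:proj(K,T,Rm@[sx,0,dz]+[x,0,z])[1]
    return np.array([g(32,0)-260,g(-32,0)-392,g(13,0)-301,g(-13,0)-356.3,g(32,16)-248,g(-13,16)-338])
s=least_squares(res,[-2,56,0]);print(s.x[:2],np.degrees(s.x[2]),s.fun.round(1))
s=least_squares(lambda p:res([p[0],p[1],0]),[-2,56]);print(s.x,s.fun.round(1))
E
```

```text
[-6.18329239 61.25244305] -3.408537908430985 [-0.7  0.6  0.8 -0.5  0.7 -0.9]
[-4.6609676  57.94535975] [ 0.2  0.2  2.1  0.3 -0.9 -2.3]
```

The wheel sits about 2 to 4 mm toward −x in the hand and is roughly level. I'll carry it above the spindle.

apply_moves([
  [30, -9, -15, 0, 0, 0, 0.6],
  [40, -12, -20, 0, 0, 0, 0.6],
  [42, -12, -18, 0, 0, 0, 0.6],
  [42, -12, 0, 0, 0, 0, 0.6],
  [42, -12, 0, 0, 0, 0, 0.6],
])

```text
t: 5.95
tool_pos: [576.1, -8.3, 194.3]
tcp_rot: [-2.735, -1.545, 0.001]
wrist_force: [0.7, -0.1, -0.8]
opening: 61.8
gripper_force: 65.7
```

apply_moves([
  [26, -7, 0, 0, 0, 0, 0.6],
  [11, -3, 0, 0, 0, 0, 0.6],
  [0, 0, 0, 0, 0, 0, 0.6],
  [0, 0, 0, 0, 0, 0, 0.6],
])

```text
t: 6.35
tool_pos: [586.1, 26.1, 194.0]
tcp_rot: [-2.735, -1.545, 0.003]
wrist_force: [0.3, 0.6, -1.5]
opening: 61.7
gripper_force: 65.7
```

```bash
python3 - <<'E'
from h import *
from station import env
plan([589.3,25.8,172])
o=env.get_obs();f=env.grab_frame("wrist");cv2.imwrite("pics/w5.png",f["image"]);np.savez("pics/w5.npz",K=f["K"],view=wview(f,o))
cv2.imwrite("pics/w5c.png",cv2.resize(f["image"][230:410,215:415],None,fx=3,fy=3,interpolation=cv2.INTER_CUBIC))
E
```

```text
t 6.35 pos [586.1  26.1 194. ] X [ 0.5162  0.8565 -0.0016] Y [ 0.8565 -0.5162 -0.0011] Z [-1.8e-03 -8.0e-04 -1.0e+00]
shift tool [ 1.4  2.9 22. ] F [ 0.3  0.6 -1.5] open 61.7
```

View pics/w5c.png

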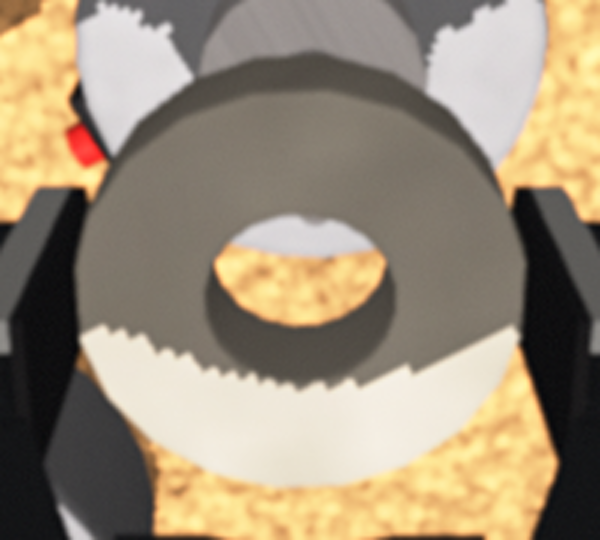

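Through the hole (crop centre (301,302)) the spindle tip just shows at crop (313,218). So the spindle is about 2 to 3 mm toward +x and +y of the wheel's axis, as the plan also says. I'll correct that and lower until the tip is inside the hole.

apply_moves([
  [2.5, 2.5, 0, 0, 0, 0, 0.6],
  [0, 0, 0, 0, 0, 0, 0.6],
  [0, 0, 10, 0, 0, 0, 0.6],
  [0, 0, 10, 0, 0, 0, 0.6],
  [0, 0, 0, 0, 0, 0, 0.6],
])

```text
t: 6.9
tool_pos: [588.8, 27.6, 172.7]
tcp_rot: [-2.734, -1.544, 0.005]
wrist_force: [-0.5, 0.1, -0.7]
opening: 62.2
gripper_force: 65.7
```

```bash
python3 - <<'E'
from h import *
from station import env
plan([589.3,25.8,140])
o=env.get_obs();f=env.grab_frame("wrist");cv2.imwrite("pics/w6.png",f["image"]);np.savez("pics/w6.npz",K=f["K"],view=wview(f,o))
cv2.imwrite("pics/w6c.png",cv2.resize(f["image"][280:380,255:375],None,fx=5,fy=5,interpolation=cv2.INTER_CUBIC))
E
```

```text
t 6.9 pos [588.8  27.6 172.7] X [ 0.5161  0.8565 -0.002 ] Y [ 0.8565 -0.5161 -0.0029] Z [-3.5e-03 -2.0e-04 -1.0e+00]
shift tool [-1.2  1.5 32.7] F [-0.5  0.1 -0.7] open 62.2
```

View pics/w6c.png

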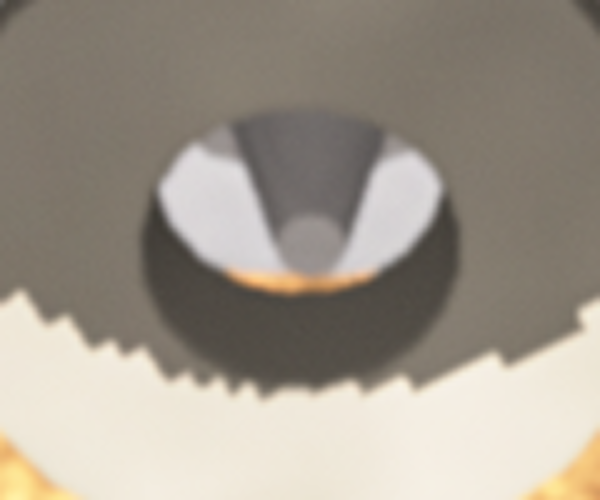

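The tip is at crop (313,243) and the hole centre at (301,248), both at about the same height. That leaves roughly 1 mm in y and 0.5 mm in x. I'll correct it and lower gently.

apply_moves([
  [0.5, 1, 0, 0, 0, 0, 0.6],
  [0, 0, 8, 0, 0, 0, 0.6],
  [0, 0, 8, 0, 0, 0, 0.6],
  [0, 0, 6, 0, 0, 0, 0.6],
  [0, 0, 0, 0, 0, 0, 0.6],
])

```text
t: 7.45
tool_pos: [590.4, 27.7, 151.5]
tcp_rot: [-2.734, -1.545, 0.003]
wrist_force: [0.1, 0.2, -0.8]
opening: 61.9
gripper_force: 65.7
```

apply_moves([
  [0, 0, 4, 0, 0, 0, 0.6],
  [0, 0, 3, 0, 0, 0, 0.6],
  [0, 0, 2, 0, 0, 0, 0.6],
  [0, 0, 0, 0, 0, 0, 0.6],
])

```text
t: 7.85
tool_pos: [591.2, 27.7, 143.6]
tcp_rot: [-2.735, -1.546, 0.001]
wrist_force: [0.4, 0.1, -2.1]
opening: 61.8
gripper_force: 65.7
```

apply_moves([
  [0, 0, 1.5, 0, 0, 0, 0.6],
  [0, 0, 1.5, 0, 0, 0, 0.6],
  [0, 0, 1, 0, 0, 0, 0.6],
  [0, 0, 0, 0, 0, 0, 0.6],
])

```text
t: 8.25
tool_pos: [591.2, 27.7, 139.8]
tcp_rot: [-2.735, -1.546, 0.0]
wrist_force: [-1.1, 0.1, -0.4]
opening: 61.6
gripper_force: 65.7
```

apply_moves([
  [0, 0, 1, 0, 0, 0, 0.6],
  [0, 0, 1, 0, 0, 0, 0.6],
  [0, 0, 0, 0, 0, 0, 0.6],
])

```text
t: 8.55
tool_pos: [591.3, 27.7, 137.8]
tcp_rot: [-2.735, -1.546, 0.0]
wrist_force: [0.8, 0.1, -1.3]
opening: 61.6
gripper_force: 65.7
```

apply_moves([
  [0, 0, 0.7, 0, 0, 0, 0.6],
  [0, 0, 0.7, 0, 0, 0, 0.6],
  [0, 0, 0, 0, 0, 0, 0.6],
])

```text
t: 8.85
tool_pos: [591.3, 27.7, 136.4]
tcp_rot: [-2.735, -1.546, 0.0]
wrist_force: [-1.0, 0.8, -0.4]
opening: 61.8
gripper_force: 65.7
```

apply_moves([
  [0, 0, 0.7, 0, 0, 0, 0.6],
  [0, 0, 0.7, 0, 0, 0, 0.6],
  [0, 0, 0, 0, 0, 0, 0.6],
])

```text
t: 9.15
tool_pos: [591.3, 27.7, 136.2]
tcp_rot: [2.735, 1.546, 0.001]
wrist_force: [-3.4, -0.0, 8.3]
opening: 61.5
gripper_force: 66.6
```

Contact came at TCP z=136.2, exactly the predicted seating height. Releasing.

apply_moves([
  [0, 0, 0, 0, 0, 0, 0.2],
  [0, 0, 0, 0, 0, 0, 0],
  [0, 0, 0, 0, 0, 0, 0],
  [0, 0, 0, 0, 0, 0, 0],
  [0, 0, 0, 0, 0, 0, 0],
])

```text
t: 9.65
tool_pos: [591.3, 27.7, 135.0]
tcp_rot: [-2.735, -1.546, 0.0]
wrist_force: [-0.2, -0.1, 0.3]
opening: 85.4
gripper_force: 0.0
```

apply_moves([
  [0, 0, -10, 0, 0, 0, 0],
  [0, 0, -30, 0, 0, 0, 0],
  [0, 0, -45, 0, 0, 0, 0],
  [0, 0, -45, 0, 0, 0, 0],
  [0, 0, -10, 0, 0, 0, 0],
])

```text
t: 10.15
tool_pos: [593.8, 27.8, 281.8]
tcp_rot: [2.731, 1.544, 0.013]
wrist_force: [0.9, 0.4, -0.0]
opening: 85.4
gripper_force: 0.0
```

apply_moves([
  [0, 0, 0, 0, 0, 0, 0],
  [0, 0, 0, 0, 0, 0, 0],
])

```text
t: 10.35
tool_pos: [590.9, 27.7, 274.3]
tcp_rot: [-2.735, -1.546, 0.001]
wrist_force: [0.2, -0.1, -0.6]
opening: 85.3
gripper_force: 0.0
```

```bash
python3 - <<'E'
from h import *
from station import env
plan([428,203,200])
o=env.get_obs();f=env.grab_frame("wrist");V=wview(f,o);im=f["image"];np.savez("pics/w7.npz",K=f["K"],view=V);cv2.imwrite("pics/w7.png",im)
s=env.grab_frame("side")
p=proj(s["K"],s["view"],[587,25,75]).round().astype(int)
S=cv2.resize(s["image"][p[1]-60:p[1]+60,p[0]-50:p[0]+50],(400,480),interpolation=cv2.INTER_CUBIC)
q=proj(f["K"],V,[588,25,81]).round().astype(int);print(p,q)
q=[int(np.clip(q[0],100,540)),int(np.clip(q[1],120,360))]
W=cv2.resize(im[q[1]-120:q[1]+120,q[0]-100:q[0]+100],(400,480),interpolation=cv2.INTER_CUBIC);print(q)
cv2.imwrite("pics/c7.png",np.hstack([W,S]))
E
```

```text
t 10.35 pos [590.9  27.7 274.3] X [ 5.158e-01  8.567e-01 -5.000e-04] Y [ 8.567e-01 -5.158e-01 -8.000e-04] Z [-9.e-04 -1.e-04 -1.e+00]
shift tool [  66.2 -229.9   74.5] F [ 0.2 -0.1 -0.6] open 85.3
[285 248] [313 235]
[313, 235]
```

View pics/c7.png

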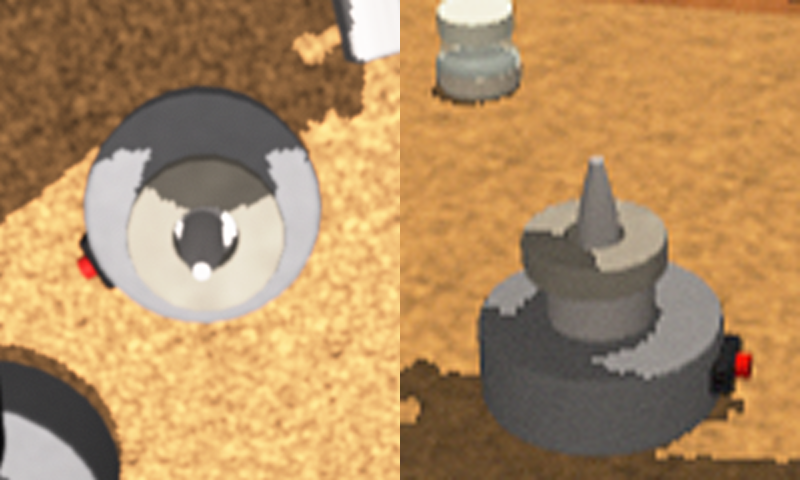

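The wheel is flat and down on the flange: in the side view its underside meets the flange evenly all round. In the wrist crop the wheel's centre is at (206,238) and the tip at (201,270). Next is the collar. That was my tenth picture, so from here I measure by code only.

apply_moves([
  [11, -38, 0, 0, 0, 0, 0],
  [12, -42, 10, 0, 0, 0, 0],
  [12, -42, 16, 0, 0, 0, 0],
  [12, -42, 16, 0, 0, 0, 0],
  [12, -42, 16, 0, 0, 0, 0],
])

```text
t: 10.95
tool_pos: [443.0, 185.0, 215.0]
tcp_rot: [-2.735, -1.545, 0.004]
wrist_force: [1.3, 0.6, 0.1]
opening: 85.6
gripper_force: 0.0
```

apply_moves([
  [7, -22, 16, 0, 0, 0, 0.25],
  [0, 0, 0, 0, 0, 0, 0.25],
  [0, 0, 0, 0, 0, 0, 0.25],
  [0, 0, 0, 0, 0, 0, 0.25],
])

```text
t: 11.35
tool_pos: [430.7, 201.4, 201.1]
tcp_rot: [2.735, 1.545, -0.0]
wrist_force: [0.4, -0.1, -0.2]
opening: 63.8
gripper_force: 0.0
```

```bash
cat >> h.py <<'E'
def blob(im,mask,minA=150):
    n,l,st,c=cv2.connectedComponentsWithStats(mask.astype(np.uint8))
    return [(c[i].round(1).tolist(),st[i].tolist()) for i in range(1,n) if st[i][4]>minA]
E
python3 - <<'E'
from h import *
from station import env
plan([428,203,150])
o=env.get_obs();f=env.grab_frame("wrist");V=wview(f,o);im=f["image"];np.savez("pics/w8.npz",K=f["K"],view=V);cv2.imwrite("pics/w8.png",im)
print(o["joint_positions"].round(2),proj(f["K"],V,[428,203,30]))
h=cv2.cvtColor(im,cv2.COLOR_BGR2HSV)
for b in blob(im,(h[...,1]<70)&(h[...,2]<130)):print("grey",b)
for b in blob(im,(h[...,0]>45)&(h[...,0]<75)&(h[...,1]>120)):print("green",b)
for n,z,u in(("w6",117,(317.6,328.6)),("w7",117,(313.5,250)),("w7",81,(316,234))):
    w=np.load(f"pics/{n}.npz");print(n,onplane(w["K"],w["view"],u,z))
E
```

```text
t 11.35 pos [430.7 201.4 201.1] X [ 5.165e-01  8.563e-01 -2.000e-04] Y [ 8.563e-01 -5.165e-01  3.000e-04] Z [ 1.e-04 -3.e-04 -1.e+00]
shift tool [-0.1 -3.1 51.1] F [ 0.4 -0.1 -0.2] open 63.8
[ 0.44  0.15 -0.5   0.92 -0.    2.55] [309.92020376 239.3444205 ]
grey ([451.9, 22.3], [433, 0, 58, 39, 437])
grey ([302.9, 230.1], [280, 204, 51, 56, 1499])
grey ([333.9, 408.3], [0, 248, 640, 232, 63243])
grey ([607.5, 324.8], [571, 284, 69, 104, 4225])
green ([398.7, 169.0], [368, 141, 61, 58, 2125])
w6 [588.6  24.8 117. ]
w7 [588.5  25.  117. ]
w7 [590.5  24.7  81. ]
```

```bash
python3 - <<'E'
from h import *
im=cv2.imread("pics/w8.png");w=np.load("pics/w8.npz")
h=cv2.cvtColor(im,cv2.COLOR_BGR2HSV)
r=h[190:275,265:350]
for v in range(0,85,6):print(190+v,' '.join(f"{a}/{b}" for a,b in zip(r[v,::6,1],r[v,::6,2])))
a=np.linspace(0,6.283,181)
for x,y in((428,203),):
  for rr,z in((20,30),(12,30),(20,0)):
    q=np.array([proj(w["K"],w["view"],[x+rr*np.cos(t),y+rr*np.sin(t),z]) for t in a]);print(rr,z,q.min(0).round(1),q.max(0).round(1))
E
```

```text
190 144/154 142/144 144/152 144/131 144/110 144/135 143/155 141/177 144/158 144/138 144/145 144/161 145/149 143/159 144/159
196 145/153 144/166 142/135 145/141 142/140 142/122 142/145 143/176 144/140 144/161 145/149 144/147 140/184 143/139 142/140
202 145/120 145/155 143/159 143/148 142/149 142/196 143/143 138/140 144/159 145/156 143/146 144/158 142/142 144/126 143/143
208 144/159 143/159 142/174 145/123 142/138 13/39 6/41 6/44 12/42 56/55 145/142 145/134 144/126 148/184 116/250
214 145/148 144/152 143/136 144/124 19/41 9/60 8/65 8/63 8/63 6/42 12/41 144/188 94/255 109/252 115/250
220 142/111 144/147 143/136 113/79 4/60 4/60 21/62 58/75 13/59 4/61 5/53 144/231 86/255 94/254 118/250
226 145/158 143/178 144/149 12/62 4/59 141/128 145/125 138/236 137/229 86/95 4/59 141/222 84/255 104/253 108/253
232 144/147 143/146 144/156 12/63 10/53 143/132 144/145 114/251 110/253 143/96 4/61 107/157 105/253 108/252 98/254
238 144/151 144/135 144/150 9/60 0/43 30/43 144/135 145/165 140/157 7/36 2/148 34/135 111/252 102/254 104/253
244 143/168 144/156 143/160 8/61 4/61 7/38 7/39 18/43 6/40 0/46 4/144 118/250 93/254 120/249 117/250
250 142/154 142/154 145/153 118/108 4/60 13/58 6/40 6/41 4/58 3/152 6/136 118/250 109/252 121/247 107/253
256 144/152 142/151 144/140 142/163 113/102 9/59 3/152 5/150 2/146 5/140 108/254 111/252 132/236 124/244 111/251
262 142/169 144/151 144/156 142/142 136/232 136/231 119/220 111/237 117/249 92/254 120/248 104/253 119/249 128/240 122/247
268 146/150 141/184 144/150 139/239 99/254 109/252 125/243 116/251 108/253 118/249 101/254 134/231 109/252 116/250 91/255
274 144/167 145/162 143/166 114/251 116/250 120/248 119/250 105/253 98/254 111/251 114/250 103/253 130/240 106/253 97/254
20 30 [282.7 212.8] [337.2 264.7]
12 30 [293.6 223.5] [326.3 254.7]
20 0 [285.9 204.1] [334.9 251.2]
```

```bash
cat >> h.py <<'E'
def fit_ring(im,K,V,x0,roi,ro=20,ri=12,zt=30,zb=0,smax=70):
    from scipy.optimize import minimize
    S=cv2.cvtColor(im,cv2.COLOR_BGR2HSV)[...,1]; u0,u1,v0,v1=roi
    m=np.zeros(S.shape,bool); m[v0:v1,u0:u1]=S[v0:v1,u0:u1]<smax
    n,l,st,c=cv2.connectedComponentsWithStats(m.astype(np.uint8)); m=l==1+st[1:,4].argmax()
    a=np.linspace(0,2*np.pi,120)
    def poly(p,r,z): return np.array([proj(K,V,[p[0]+r*np.cos(t),p[1]+r*np.sin(t),z]) for t in a])
    def fill(q):
        g=np.zeros(S.shape,np.uint8); cv2.fillPoly(g,[np.round(q*16).astype(np.int32)],255,cv2.LINE_AA,4); return g/255.
    def cost(p):
        o,b=poly(p,ro,zt),poly(p,ro,zb)
        g=fill(cv2.convexHull(np.r_[o,b].astype(np.float32))[:,0])*(1-fill(poly(p,ri,zt))*fill(poly(p,ri,zb)))
        return np.abs(g-m).sum()/m.sum()
    s=minimize(cost,x0,method="Nelder-Mead",options=dict(initial_simplex=np.array(x0)+[[0,0],[5,0],[0,5]],xatol=.05,fatol=1e-4))
    return s.x.round(2),round(s.fun,3)
E
python3 - <<'E'
from h import *
im=cv2.imread("pics/w8.png");w=np.load("pics/w8.npz")
p,c=fit_ring(im,w["K"],w["view"],[428,203],(265,360,190,280));print(p,c)
plan([*p,77])
E
```

```text
[425.63 205.95] 0.258
t 11.4 pos [431.  201.4 201.3] X [5.169e-01 8.560e-01 3.000e-04] Y [ 8.560e-01 -5.169e-01  5.000e-04] Z [ 6.e-04 -0.e+00 -1.e+00]
shift tool [  1.1  -7.  124.3] F [-0.   0.1  0.4] open 64.0
```

```bash
python3 - <<'E'
from h import *
im=cv2.imread("pics/w8.png");w=np.load("pics/w8.npz")
S=cv2.cvtColor(im,cv2.COLOR_BGR2HSV)[...,1]
for sm in(30,50,90):
    m=np.zeros_like(S);m[190:280,265:345]=S[190:280,265:345]<sm
    print(sm,[b for b in blob(im,m)])
    for x0 in([428,203],[424,206]):print(fit_ring(im,w["K"],w["view"],x0,(265,345,190,280),smax=sm))
m=S<60
for v in range(200,268,2):print(v,''.join('#' if k else '.' for k in m[v,270:345]))
E
```

```text
30 [([305.5, 233.5], [280, 205, 51, 56, 1705])]
(array([425.89, 206.42]), np.float64(0.338))
(array([426.16, 206.26]), np.float64(0.338))
50 [([305.5, 233.4], [280, 205, 52, 56, 1761])]
(array([425.55, 206.  ]), np.float64(0.298))
(array([426.29, 206.18]), np.float64(0.296))
90 [([305.5, 233.5], [279, 204, 53, 58, 1893])]
(array([425.84, 205.82]), np.float64(0.212))
(array([426.06, 206.1 ]), np.float64(0.209))
200 ...........................................................................
202 ...........................................................................
204 ...........................................................................
206 ............................#################..............................
208 ........................##########################.........................
210 .....................###############################.......................
212 ...................###################################.....................
214 .................#######################################...................
216 ................##########################
[... 1333 characters left out ...]
##########################################..................
252 ................#######################################....................
254 ..................####################################.....................
256 .....................###############################.......................
258 .........................#######################...........................
260 .............................###############...............................
262 ...........................................................................
264 ...........................................................................
266 ...........................................................................
```

The collar's outline is clean, spanning u 280 to 332 and v 205 to 261. That puts it about 6.5 mm toward −y in the tool frame. I'll step down and check again from nearer.

apply_moves([
  [0, -6.5, 15, 0, 0, 0, 0.25],
  [0, 0, 30, 0, 0, 0, 0.25],
  [0, 0, 20, 0, 0, 0, 0.25],
  [0, 0, 0, 0, 0, 0, 0.25],
  [0, 0, 0, 0, 0, 0, 0.25],
])

```text
t: 11.9
tool_pos: [425.2, 204.8, 136.5]
tcp_rot: [2.736, 1.544, -0.0]
wrist_force: [0.7, -0.3, -0.2]
opening: 63.9
gripper_force: 0.0
```

```bash
python3 - <<'E'
from h import *
from station import env
o=env.get_obs();f=env.grab_frame("wrist");V=wview(f,o);im=f["image"];np.savez("pics/w9.npz",K=f["K"],view=V);cv2.imwrite("pics/w9.png",im)
p,c=fit_ring(im,f["K"],V,[426,206],(255,375,215,330),smax=90);print(p,c);plan([*p,77])
S=cv2.cvtColor(im,cv2.COLOR_BGR2HSV)[...,1]
for v in range(210,340,4):print(v,''.join('#' if k else '.' for k in S[v,200:430:2]<80))
E
```

```text
[425.83 206.06] 0.168
t 11.95 pos [425.6 205.1 137.1] X [0.5168 0.8561 0.0011] Y [ 8.561e-01 -5.168e-01  8.000e-04] Z [ 1.2e-03  5.0e-04 -1.0e+00]
shift tool [ 0.8 -0.3 60.1] F [ 0.7  0.5 -0.1] open 63.9
210 ...................................................................................................................
214 ...................................................................................................................
218 ...................................................................................................................
222 ...................................................................................................................
226 ......................................................#######......................................................
230 .................................................#################.................................................
234 ...............................................######################..............................................
238 .............................................#######
[... 2363 characters left out ...]
######..........................................................................####################
322 #####################..........................................................................####################
326 ######################.................................................................#......#####################
330 #####################...........................................................##.............####################
334 #####################...............................................#..........................####################
338 #####################.................................##.......................................####################
```

Centred. Descending to TCP z≈79 and gripping.

apply_moves([
  [0, 0, 25, 0, 0, 0, 0.25],
  [0, 0, 20, 0, 0, 0, 0.25],
  [0, 0, 10, 0, 0, 0, 0.25],
  [0, 0, 2.5, 0, 0, 0, 0.25],
  [0, 0, 0, 0, 0, 0, 0.25],
])

```text
t: 12.45
tool_pos: [425.0, 205.4, 79.2]
tcp_rot: [2.735, 1.545, 0.001]
wrist_force: [-0.1, -0.3, 0.0]
opening: 64.3
gripper_force: 0.0
```

apply_moves([
  [0, 0, 0, 0, 0, 0, 0.4],
  [0, 0, 0, 0, 0, 0, 0.6],
  [0, 0, 0, 0, 0, 0, 0.8],
  [0, 0, 0, 0, 0, 0, 0.8],
  [0, 0, 0, 0, 0, 0, 0.8],
])

```text
t: 12.95
tool_pos: [425.3, 205.6, 79.9]
tcp_rot: [2.735, 1.546, 0.003]
wrist_force: [-1.9, -0.8, 6.7]
opening: 37.6
gripper_force: 60.3
```

apply_moves([
  [0, 0, 0, 0, 0, 0, 0.8],
  [0, 0, 0, 0, 0, 0, 0.8],
])

```text
t: 13.15
tool_pos: [425.3, 205.6, 79.9]
tcp_rot: [2.735, 1.546, 0.003]
wrist_force: [-0.3, -0.2, 6.3]
opening: 37.7
gripper_force: 60.3
```

apply_moves([
  [0, 0, -10, 0, 0, 0, 0.8],
  [0, 0, -40, 0, 0, 0, 0.8],
  [0, 0, -45, 0, 0, 0, 0.8],
  [0, 0, -30, 0, 0, 0, 0.8],
  [0, 0, 0, 0, 0, 0, 0.8],
])

```text
t: 13.65
tool_pos: [427.0, 206.5, 208.7]
tcp_rot: [2.735, 1.546, 0.013]
wrist_force: [1.9, -0.1, -2.5]
opening: 37.7
gripper_force: 61.2
```

apply_moves([
  [0, 0, 0, 0, 0, 0, 0.8],
])

```text
t: 13.75
tool_pos: [424.8, 205.4, 204.5]
tcp_rot: [2.735, 1.546, 0.003]
wrist_force: [-0.3, 0.2, -2.1]
opening: 37.5
gripper_force: 61.2
```

```bash
python3 - <<'E'
from h import *
from station import env
o=env.get_obs();f=env.grab_frame("wrist");im=f["image"];cv2.imwrite("pics/w10.png",im);T=np.linalg.inv(f["tool_from_camera"])
print(o["opening"],o["tool_pos"].round(1))
S=cv2.cvtColor(im,cv2.COLOR_BGR2HSV);
for v in range(250,400,4):print(v,''.join('#' if s<80 and b<100 else 'o' if s<80 else '.' for s,b in S[v,240:390:2,1:]))
a=np.linspace(0,6.283,181)
for x in(0,-3):
  for rr,z in((20,50),(12,50),(20,80),(12,80)):
    q=np.array([proj(f["K"],T,[x+rr*np.cos(t),rr*np.sin(t),z]) for t in a]);print(x,rr,z,q.min(0).round(1),q.max(0).round(1))
plan([588.6,24.9,215])
E
```

```text
37.48993927861988 [424.8 205.4 204.5]
250 ...........................................................................
254 ...........................................................................
258 ...........................................................................
262 ...............................#############....................o..........
266 ...........................######################..........................
270 ........................###########################........................
274 ......................################################.....................
278 ....................###################################....................
282 ...................#####################################...................
286 ..................#######################################..................
290 ........o###o###..########################################.#.######........
294 .......o###oo######################################################o.......
298 .......###oo########################################################.......
302 .#################
[... 1762 characters left out ...]
...............................................########
394 #########............................o.............................########
398 #########..........................................................########
0 20 50 [264.  285.7] [364.2 373.3]
0 12 50 [284.  304.5] [344.2 357. ]
0 20 80 [272.7 257.8] [355.7 332.8]
0 12 80 [289.3 273.7] [339.  318.7]
-3 20 50 [264.3 292.8] [363.9 379.3]
-3 12 50 [284.2 311.4] [344.  363.2]
-3 20 80 [272.9 263.8] [355.4 338. ]
-3 12 80 [289.4 279.6] [338.9 324. ]
t 13.8 pos [424.  205.  203.3] X [ 5.158e-01  8.567e-01 -4.000e-04] Y [ 8.567e-01 -5.158e-01 -3.000e-04] Z [-5.e-04 -2.e-04 -1.e+00]
shift tool [-69.4 233.9 -11.8] F [ 0.7 -0.5 -2. ] open 37.7
```

The collar is held, and its bottom rim reads about −1 mm in the tool's x. I'll carry it above the spindle at TCP z≈211, so its bottom is about 131 mm up.

apply_moves([
  [-8, 28, -6, 0, 0, 0, 0.8],
  [-13, 44, -2, 0, 0, 0, 0.8],
  [-13, 44, 0, 0, 0, 0, 0.8],
  [-13, 44, 0, 0, 0, 0, 0.8],
  [-11.4, 39, 0, 0, 0, 0, 0.8],
])

```text
t: 14.3
tool_pos: [564.9, 50.7, 209.5]
tcp_rot: [-2.734, -1.544, 0.005]
wrist_force: [0.6, 0.8, -1.7]
opening: 37.5
gripper_force: 61.2
```

apply_moves([
  [-7, 25, 0, 0, 0, 0, 0.8],
  [-3, 10, 0, 0, 0, 0, 0.8],
  [0, 0, 0, 0, 0, 0, 0.8],
  [0, 0, 0, 0, 0, 0, 0.8],
  [0, 0, 0, 0, 0, 0, 0.8],
])

```text
t: 14.8
tool_pos: [588.4, 27.0, 211.1]
tcp_rot: [-2.733, -1.547, 0.002]
wrist_force: [0.1, 0.7, -1.8]
opening: 37.9
gripper_force: 61.2
```

```bash
python3 - <<'E'
from h import *
plan([589.1,25.8,175])
E
```

```text
t 14.8 pos [588.4  27.  211.1] X [ 5.147e-01  8.574e-01 -5.000e-04] Y [ 0.8574 -0.5147 -0.0016] Z [-1.7e-03  4.0e-04 -1.0e+00]
shift tool [-0.7  1.2 36.1] F [ 0.1  0.7 -1.8] open 37.9
```

apply_moves([
  [-0.5, 1.2, 0, 0, 0, 0, 0.8],
  [0, 0, 10, 0, 0, 0, 0.8],
  [0, 0, 9, 0, 0, 0, 0.8],
  [0, 0, 7, 0, 0, 0, 0.8],
  [0, 0, 0, 0, 0, 0, 0.8],
])

```text
t: 15.3
tool_pos: [589.3, 24.9, 183.8]
tcp_rot: [-2.734, -1.545, 0.004]
wrist_force: [-1.5, -0.7, -2.3]
opening: 38.1
gripper_force: 61.3
```

```bash
python3 - <<'E'
from h import *
from station import env
plan([589.1,25.8,175])
o=env.get_obs();f=env.grab_frame("wrist");im=f["image"];cv2.imwrite("pics/w11.png",im);V=wview(f,o)
print("tip pred",proj(f["K"],V,[588.6,24.9,117]))
h=cv2.cvtColor(im,cv2.COLOR_BGR2HSV)
for v in range(292,330,1):print(v,' '.join(f"{b:3d}" for b in h[v,280:352:3,2]))
E
```

```text
t 15.3 pos [589.3  24.9 183.8] X [ 0.5157  0.8567 -0.0016] Y [ 0.8567 -0.5157 -0.0024] Z [-2.9e-03 -1.0e-04 -1.0e+00]
shift tool [ 0.6 -0.6  8.8] F [-1.5 -0.7 -2.3] open 38.1
tip pred [313.19863303 310.94768583]
292  38  40  45  54  62  61  59  61  61  59  59  60  59  59  61  60  60  59  60  59  56  43  37  36
293  39  42  51  58  61  59  59  60  58  59  59  59  58  57  59  59  60  59  60  61  61  50  39  38
294  39  48  56  59  61  60  61  60  60  58  58  56  58  59  58  58  59  58  61  58  60  57  42  36
295  39  52  58  60  60  60  60  58  59  58  57  57  59  59  58  58  57  58  61  61  59  58  46  38
296  42  57  59  60  59  60  60  58  57  57  56  57  59  59  58  59  58  59  59  60  59  61  54  40
297  46  59  59  61  59  59  58  57  58  58  57  57  57  56  57  60  59  59  58  59  60  60  57  45
298  51  60  58  60  59  58  58  57  57  57  58  59  57  57  59  59  59  60  59  60  59  61  61  50
299  56  59  59  59  57  58  57  56  57  56  57  56  57  57  57  58  58  58  58  60  61  60  60  58
300  57  59  60  60  59  57  56  58  56  56  56  57  58  57  56  57  59  58  60  59  60 
[... 2211 characters left out ...]

323  59  58  37  36  38  39  37  40  39  39  39  39  39  38  39  39  36  39  38  37  34  32  54  61
324  58  57  34  36  37  36  37  40  39  39  39  39  40  39  37  39  38  38  37  36  34  33  56  61
325  59  54  33  36  36  39  37  39  39  38  39  39  38  39  39  39  39  37  37  36  34  34  56  61
326  58  53  32  35  37  36  38  38  39  38  37  38  38  39  40  40  39  38  36  36  35  34  57  61
327  57  54  32  35  35  37  38  35  39  39  38  40  39  39  40  38  39  38  37  35  36  35  55  58
328  55  53  32  35  36  37  36  37  41  38  40  39  40  41  39  39  38  37  37  37  36  34  52  59
329  58  53  35  35  36  36  38  38  39  39  41  40  40  41  39  37  38  40  38  38  36  32  52  59
```

The tip's flat end shows through the collar at (313.3,311.3). The hole's axis at that height is about (315,310). A −0.7 mm shift in y centres it. Now lowering.

apply_moves([
  [0, -0.7, 0, 0, 0, 0, 0.8],
  [0, 0, 6, 0, 0, 0, 0.8],
  [0, 0, 5, 0, 0, 0, 0.8],
  [0, 0, 4, 0, 0, 0, 0.8],
  [0, 0, 0, 0, 0, 0, 0.8],
])

```text
t: 15.85
tool_pos: [589.3, 25.2, 169.7]
tcp_rot: [-2.734, -1.545, 0.002]
wrist_force: [-0.1, -1.2, -1.5]
opening: 37.7
gripper_force: 61.3
```

apply_moves([
  [0, 0, 2, 0, 0, 0, 0.8],
  [0, 0, 1, 0, 0, 0, 0.8],
  [0, 0, 1, 0, 0, 0, 0.8],
  [0, 0, 0, 0, 0, 0, 0.8],
])

```text
t: 16.25
tool_pos: [589.8, 25.3, 166.6]
tcp_rot: [-2.735, -1.546, 0.0]
wrist_force: [-0.5, 0.1, -1.6]
opening: 37.6
gripper_force: 61.3
```

apply_moves([
  [0, 0, 1.5, 0, 0, 0, 0.8],
  [0, 0, 1.5, 0, 0, 0, 0.8],
  [0, 0, 0, 0, 0, 0, 0.8],
])

```text
t: 16.55
tool_pos: [589.7, 25.2, 163.4]
tcp_rot: [-2.735, -1.546, 0.001]
wrist_force: [1.0, 0.2, -2.2]
opening: 37.7
gripper_force: 61.3
```

apply_moves([
  [0, 0, 1, 0, 0, 0, 0.8],
  [0, 0, 1, 0, 0, 0, 0.8],
  [0, 0, 0, 0, 0, 0, 0.8],
])

```text
t: 16.85
tool_pos: [589.7, 25.2, 161.4]
tcp_rot: [-2.735, -1.546, 0.0]
wrist_force: [1.0, -0.3, -1.2]
opening: 37.8
gripper_force: 61.3
```

apply_moves([
  [0, 0, 0.6, 0, 0, 0, 0.8],
  [0, 0, 0.6, 0, 0, 0, 0.8],
  [0, 0, 0, 0, 0, 0, 0.8],
])

```text
t: 17.15
tool_pos: [589.9, 25.2, 160.9]
tcp_rot: [2.735, 1.546, 0.001]
wrist_force: [-1.6, 0.4, 3.5]
opening: 37.7
gripper_force: 61.9
```

Contact came at 160.9, the predicted height. Releasing and retreating.

apply_moves([
  [0, 0, 0, 0, 0, 0, 0.5],
  [0, 0, 0, 0, 0, 0, 0.2],
  [0, 0, 0, 0, 0, 0, 0],
  [0, 0, 0, 0, 0, 0, 0],
  [0, 0, 0, 0, 0, 0, 0],
])

```text
t: 17.65
tool_pos: [589.9, 25.3, 160.4]
tcp_rot: [2.735, 1.546, 0.0]
wrist_force: [-1.0, 0.2, -0.7]
opening: 85.2
gripper_force: 0.0
```

apply_moves([
  [0, 0, -5, 0, 0, 0, 0],
  [0, 0, -20, 0, 0, 0, 0],
  [0, 0, -40, 0, 0, 0, 0],
  [0, 0, -40, 0, 0, 0, 0],
  [0, 0, -10, 0, 0, 0, 0],
])

```text
t: 18.15
tool_pos: [591.9, 25.3, 280.8]
tcp_rot: [2.732, 1.544, 0.01]
wrist_force: [0.1, 0.2, 0.6]
opening: 85.4
gripper_force: 0.0
```

apply_moves([
  [0, 0, 0, 0, 0, 0, 0],
  [0, 0, 0, 0, 0, 0, 0],
  [0, 0, 0, 0, 0, 0, 0],
])

```text
t: 18.45
tool_pos: [588.9, 25.2, 273.6]
tcp_rot: [-2.734, -1.545, 0.004]
wrist_force: [-0.0, -0.1, -0.4]
opening: 85.4
gripper_force: 0.0
```

```bash
python3 - <<'E'
from h import *
from station import env
plan([589,25,280])
s=env.grab_frame("side");im=s["image"];cv2.imwrite("pics/s12.png",im)
a=np.linspace(0,6.283,181)
for n,r,z in(("tip",3,117),("collar top",20,111),("collar bot",20,81),("wheel top",32,81),("wheel bot",32,65)):
    q=np.array([proj(s["K"],s["view"],[586+r*np.cos(t),29+r*np.sin(t),z]) for t in a]);print(n,q.min(0).round(1),q.max(0).round(1))
h=cv2.cvtColor(im,cv2.COLOR_BGR2HSV)
for v in range(220,304,2):print(v,' '.join(f"{b:3d}" if c<90 else " .." for b,c in zip(h[v,250:322:3,2],h[v,250:322:3,1])))
E
```

```text
t 18.45 pos [588.9  25.2 273.6] X [ 0.5158  0.8567 -0.0016] Y [ 0.8567 -0.5158 -0.0025] Z [-3.e-03 -1.e-04 -1.e+00]
shift tool [-0.1  0.2 -6.4] F [-0.  -0.1 -0.4] open 85.4
tip [282.3 227.6] [285.9 229.2]
collar top [272.4 226. ] [296.  237.3]
collar bot [273.  240.9] [296.2 252.7]
wheel top [266.1 237.6] [303.1 256.4]
wheel bot [266.5 245.3] [303.2 264.5]
220  ..  ..  ..  ..  ..  ..  ..  ..  ..  ..  ..  ..  ..  ..  ..  ..  ..  ..  ..  ..  ..  ..  ..  ..
222  ..  ..  ..  ..  ..  ..  ..  ..  ..  ..  ..  ..  ..  ..  ..  ..  ..  ..  ..  ..  ..  ..  ..  ..
224  ..  ..  ..  ..  ..  ..  ..  ..  ..  ..  ..  ..  ..  ..  ..  ..  ..  ..  ..  ..  ..  ..  ..  ..
226  ..  ..  ..  ..  ..  ..  ..  ..  ..  ..  .. 135  ..  ..  ..  ..  ..  ..  ..  ..  ..  ..  ..  ..
228  ..  ..  ..  ..  ..  ..  ..  .. 126  93  75 181  70  96  ..  ..  ..  ..  ..  ..  ..  ..  ..  ..
230  ..  ..  ..  ..  ..  ..  ..  ..  48  53  52 128  86  62  94  ..  ..  ..  ..  ..  ..  ..  ..  ..
232  ..  ..  ..  ..  ..  ..  ..  ..  53  45  57 122 137  70 101  ..  ..  ..  ..  ..  ..  ..  ..  ..
234  ..  ..  ..  ..  ..  ..  ..  76  56  
[... 2758 characters left out ...]

290  ..  ..  ..  77  80  85  83  83  87  89  90  87  89  87  88  85  86  84  81  81  75  ..  ..  ..
292  ..  ..  ..  72  82  79  84  87  87  89  86  88  88  86  87  86  85  86  82  78  70  ..  ..  ..
294  ..  ..  ..  ..  84  79  82  85  89  88  89  94  84  89  87  89  80  85  82  74  ..  ..  ..  ..
296  ..  ..  ..  ..  ..  81  81  84  85  87  88  89  89  89  87  89  87  82  79  ..  ..  ..  ..  ..
298  ..  ..  ..  ..  ..  ..  83  86  86  87  89  88  86  90  86  82  83  79  ..  ..  ..  ..  ..  ..
300  ..  ..  ..  ..  ..  ..  ..  91  86  90  88  88  88  86  85  85  ..  ..  ..  ..  ..  ..  ..  ..
302  ..  ..  ..  ..  ..  ..  ..  ..  ..  ..  ..  ..  ..  ..  ..  ..  ..  ..  ..  ..  ..  ..  ..  ..
```

The side profile fits the finished assembly. The tip, the collar's bottom edge and the wheel's bottom edge all lie within about 1.5 px of where they should be. I'm handing it in.

```bash
python3 -c "
from station import env
print(env.close_job())"
```

```text
the job is handed in; nothing more can be done
None
```

The wheel is seated flat on the small grinder's flange, the dark steel collar stands on it over the same spindle, and the job was handed in at about 18.5 s; no verdict came back.

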